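# Shim the rocking jug stand

### The arm

A 7-joint arm with a two-finger parallel gripper is mounted at the origin on the work surface; the furniture and walls round the work are solid. World frame = base frame: x ahead of the robot, y to its left, z up, the work surface at z = 0. Lengths are in m, angles in rad, forces in N, time in s.
With the tool pointing down it reaches from about 0.425 to 0.925 m from the base axis. Payload 6.8 kg.
Tool frame: the origin (TCP) lies at the very end of the fingers, on their centre line; the grasp point (between the pads) lies r.grip_depth behind it (r.grip_depth is the distance from the TCP to the grasp point, in m); y points along the fingers, z is the direction in which the jaws open and shut, and the axes are right-handed (so a half turn about y gives the same grasp; the last joint's range is limited). The gripper opens to 85 mm and grips with 20 to 120 N. Pads are 22 mm wide; open, the fingers measure 114 mm over their backs; the gripper's body (76 mm by 85 mm) begins 54 mm behind the grasp point. The pads swing forward as they close: fully open they stand 13 mm farther back than shut.
Start: joints at [-0.108, 0.477, 0.022, 1.555, -0.011, 1.109, -0.083], TCP at [0.675, 0, 0.231] pointing down, gripper open.
Joint ranges: [-2.96, 2.96], [-0.34, 2.1], [-1.41, 1.46], [0.24, 2.44], [-1.37, 4.51], [0.17, 1.92], [-2.96, 2.96]. Speed limits (rad/s): [2.39, 2.39, 3.14, 3.14, 3.14, 3.14, 3.14].

### API

Orientations are given as [roll, pitch, yaw] about the fixed x, y, z axes, in that order (R = Rz(yaw) Ry(pitch) Rx(roll)).
In Python, from station import r gives the robot as it stands. Calls block until the motion is done:
- r.goto(position, orientation): joint-space move of the TCP to a pose.
- r.move_linear(position, rotation=None, velocity=0.15): straight line of the TCP; rotation=None keeps the orientation; velocity is the mean speed in m/s.
- r.goto_joints(angles): joint-space move.
- r.gripper_to(opening): finger opening in m; the grip force is fixed at half the most; returns when the fingers have stopped.
- r.hold(seconds).
- r.solve_ik(position, orientation): joint angles nearest the present ones, or None.
- r.get_state(): the state.
- r.snapshot(name): name is "scene" or "side" or "wrist"; returns a dict with "color" (480x640x3 uint8, red, green, blue), "range_z" (480x640 float32, m along the optical axis (not along the pixel's ray), 0 where there is no reading), "intrinsics" (3x3 intrinsics, pixels), "origin" and "orientation" of the camera in the world. Camera axes: x right, y up, looking along -z (the intrinsics and any distortion apply to the point x, -y, -z); pixel columns grow to the right and rows downward; lengths in m; the calibration is good to about 2 mm. A picture is of the moment at which its call begins.
A pose or a line that the arm cannot do raises r.IKError and nothing moves.
- r.hand_in(): hands the job in, once; it reports no verdict.
Trained networks look in the newest picture that a camera, given by its name, has taken for a name from the list of things; names that differ only in an ending like _2 or _b are one class to them, and where a whole thing is asked for, a point or a joint stands for the part that bears it (a point fixed in the world has none). Each returns a list of dicts, best first, with "conf" (0 to 1); they miss things now and then, are a little off and sometimes report something else, mostly with a low value. They report only what shows in the picture. A call takes as long as a camera call. They do not tell look-alikes from the thing itself.
- r.cut_out(name, camera): "pixels" (480x640 bool, what is visible of it) and "extent" ([left, top, width, height] in pixels, round what is visible of it).
The state is a dict: "time": time; "joint_positions": joint angles; "joint_velocities": joint speeds; "effort": joint torques, N m; "tool_pos": TCP position; "orientation": TCP orientation; "contact_force": force on the tool from outside, world axes, zero at the start; "wrist_torque": the same for the moment, N m; "width": finger opening in m.
Only numpy, scipy, OpenCV 4.12 (cv2) and the standard library are available. Lean on these libraries where they do the work, as an engineer would, in place of code of your own. Each camera call takes 0.05 s, during which the arm holds its last target. There are 200 camera calls.

### The job

The jug stand still rocks: the short foot at its front left hangs clear of the one U-shaped shim that already lies in the shoe under it. Slide the middle shim in on top of it, gently and fully home against the stop, and if the foot still does not bear, the longest one on top of that; stop as soon as the foot bears and the stand no longer rocks, leave a shim you do not need lying flat on the bench away from the shoe, and let go of everything. Do not ram or press hard on the shoe, shift the stand, or disturb the other things.

Things in the scene. Friction and masses are not known exactly. Their poses are not given: they have to be found in the camera images.
- stand: steel jug stand, 190x160 mm plate, top 74 mm above the bench, a steel jug fixed on it (200 mm high in all); about 6 kg, loose. Three long legs stand on the bench; the fourth, at (-50, 60) mm, is too short and hangs over the shoe. Pressed there the stand rocks. Origin: on the bench below the plate; z up, +y towards the shoe's open end
- short_leg (a point): top of the stand's plate over the short leg. The leg's foot (34 mm rubber disc) hangs over the shoe by an unknown gap: with the short shim in, one or two more fill it. Its sole is sprung: about 4 N once lifted, 0.5 N more per mm, 7 mm travel. The shim that fills the gap needs a push of some 5 to 15 N to wedge in and then drags with 2 to 8 N; a loose one with under 1 N
- shoe: dark steel shoe fixed to the bench under the short foot: channel 50 mm wide, walls 22 mm high, with an end stop, open to +y. Origin: foot of the stop's face, mid-width, on the channel floor; z up. Walls straight to y = 45 mm, flared to 62; the floor runs on to 120
- shoe_mouth (a point): middle of the shoe's mouth, on its floor, 62 mm from the stop. The short foot's middle is 34 mm from the stop; the stand's plate overhangs to about 50 mm from it. A shim is home when its nose touches the stop; it rides on the floor or on the shim below, whose fin passes through its slot
- shim_short: aluminium U-shaped shim already home in the shoe, the shortest of three: 96 mm long, 46 wide, 6 thick; 20 mm slot from the nose to 14 mm before the origin, noses bevelled over 17 mm. At the tail an upright black grip fin, 8 mm thick (x), 18 long (y), top 38 mm above the underside. Origin: underside, below the fin's middle; z up, -y points to the nose 86 mm away
- shim_middle: aluminium U-shaped shim on the bench, the middle one of three: 128 mm long, 46 wide, 6 thick; 20 mm slot from the nose to 14 mm before the origin, noses bevelled over 17 mm. At the tail an upright black grip fin, 8 mm thick (x), 18 long (y), top 38 mm above the underside. Origin: underside, below the fin's middle; z up, -y points to the nose 118 mm away
- shim_long: aluminium U-shaped shim on the bench, the longest of three: 160 mm long, 46 wide, 6 thick; 20 mm slot from the nose to 14 mm before the origin, noses bevelled over 17 mm. At the tail an upright black grip fin, 8 mm thick (x), 18 long (y), top 38 mm above the underside. Origin: underside, below the fin's middle; z up, -y points to the nose 150 mm away
- shim_short_nose (a point): middle of this shim's nose edge, on its underside
- shim_middle_nose (a point): middle of this shim's nose edge, on its underside
- shim_long_nose (a point): middle of this shim's nose edge, on its underside
- tape_roll: ring of masking tape lying flat, 104 mm across, 24 mm high, bystander; origin under its centre
- block_wood: pine offcut 34x72x45 mm, bystander; origin under its centre
- scent_rose: small amber bottle with black cap, 38 mm across, 78 mm high, bystander; origin under its centre
- pigment_red: white screw-lid jar with a red band, 68 mm across, 56 mm high, bystander; origin under its centre
- marker_red: red marker pen lying down, 136 mm long, 18 mm thick, bystander; origin under its centre
Not all that is in view belongs to the job. Leave any pink look-alike of the shim_middle alone.

How it is judged:
On the way:
1. a second shim is fully home on the first and let go (y of shim_short_nose in the frame of shoe between -0.004 and 0.003 m and x of shim_short_nose in the frame of shoe between -0.006 and 0.006 m and z of shim_short_nose in the frame of shoe between -0.004 and 0.017 m and ((y of shim_middle_nose in the frame of shoe between -0.004 and 0.003 m and x of shim_middle_nose in the frame of shoe between -0.006 and 0.006 m and z of shim_middle_nose in the frame of shoe between -0.004 and 0.017 m) or (y of shim_long_nose in the frame of shoe between -0.004 and 0.003 m and x of shim_long_nose in the frame of shoe between -0.006 and 0.006 m and z of shim_long_nose in the frame of shoe between -0.004 and 0.017 m)) and contact force between the fingers and anything else below 0.5 N), for 0.2 s.
At the end, for the whole second after the job is handed in: The short foot presses on the shims with 2 to 7.8 N (not over-packed); the short shim is home (nose within 3 mm of the stop, in the channel), the others home or flat on the bench over 160 mm from the stop; the stand is level (0.015 rad), within 12 mm of where it stood; all at rest ((contact force between stand and shim_short above 2 N or contact force between stand and shim_middle above 2 N or contact force between stand and shim_long above 2 N) and y of shim_short_nose in the frame of shoe between -0.004 and 0.003 m and x of shim_short_nose in the frame of shoe between -0.006 and 0.006 m and z of shim_short_nose in the frame of shoe between -0.004 and 0.017 m and contact force between stand and shim_short below 7.8 N and contact force between stand and shim_middle below 7.8 N and contact force between stand and shim_long below 7.8 N and ((y of shim_middle_nose in the frame of shoe between -0.004 and 0.003 m and x of shim_middle_nose in the frame of shoe between -0.006 and 0.006 m and z of shim_middle_nose in the frame of shoe between -0.004 and 0.017 m) or (horizontal distance between shim_middle_nose and shoe above 0.16 m and height (world z) of shim_middle below 0.012 m and angle between shim_middle's own z axis and vertical below 0.1 rad)) and ((y of shim_long_nose in the frame of shoe between -0.004 and 0.003 m and x of shim_long_nose in the frame of shoe between -0.006 and 0.006 m and z of shim_long_nose in the frame of shoe between -0.004 and 0.017 m) or (horizontal distance between shim_long_nose and shoe above 0.16 m and height (world z) of shim_long below 0.012 m and angle between shim_long's own z axis and vertical below 0.1 rad)) and linear speed of each of shim_short, shim_middle, shim_long, stand below 0.02 m/s and angle between stand's own z axis and vertical below 0.015 rad and distance of stand from where it was at the start of the episode below 0.012 m); the robot touches nothing.
It fails at once if a shim is pressed against the shoe with more than 30 N (contact force between any of shim_short, shim_middle, shim_long and shoe above 30 N).
It fails at once if the stand is shifted by more than 15 mm (distance of stand from where it was at the start of the episode above 0.015 m).
It fails at once if a bystander is moved by more than 30 mm (distance of any of tape_roll, block_wood, scent_rose, pigment_red, marker_red from where it was at the start of the episode above 0.03 m).
It also fails if it takes over 72 s, if anything falls off the work surface, if the arm or the gripper's body presses on something with over 40 N, if the wrist force passes 120 N, or if a joint passes its speed limit or range.

## Working session

There is one attempt and no reset: what is moved stays moved. The work goes in short steps, each a Python script; the robot and the scene stay as the last script left them, time stands still between calls to the robot, and variables do not carry over. Pictures are saved under pics/ and viewed, about 8 in all and at most 12, crops included, and the job is handed in when it is done.

```bash
ls; mkdir -p pics; cat > h.py <<'E'
import numpy as np, cv2
from station import r
from scipy.spatial.transform import Rotation as R
def rot(o):
    o=np.array(o)
    return o if o.shape==(3,3) else (R.from_euler('xyz',o).as_matrix() if o.size==3 else R.from_quat(o).as_matrix())
def cloud(s):
    K=np.array(s["intrinsics"]); d=s["range_z"]; v,u=np.mgrid[:480,:640]
    p=np.stack([(u-K[0,2])/K[0,0]*d,-(v-K[1,2])/K[1,1]*d,-d],-1)
    return p@rot(s["orientation"]).T+np.array(s["origin"])
def snap(n,f=None):
    s=r.snapshot(n)
    if f: cv2.imwrite(f"pics/{f}.png",s["color"][:,:,::-1])
    return s,cloud(s)
E
python3 - <<'E'
from h import *
print(r.get_state(),r.grip_depth)
a=[]
for n in("scene","side"):
    s,P=snap(n,n); print(n,s["origin"],s["orientation"],s["intrinsics"])
    for k in "stand shoe shim_short shim_middle shim_long tape_roll block_wood scent_rose pigment_red marker_red".split():
        for c in r.cut_out(k,n)[:3]:
            m=c["pixels"]&(s["range_z"]>0); q=P[m]
            if len(q): print(k,round(c["conf"],2),c["extent"],np.median(q,0).round(3),np.percentile(q,2,0).round(3),np.percentile(q,98,0).round(3))
E
```

```text
pics
{'time': 0.0, 'joint_positions': array([-0.1080937 ,  0.4777923 ,  0.02236062,  1.5564896 , -0.01151065,
        1.10928896, -0.08312214]), 'joint_velocities': array([-2.70565554e-05,  7.02788637e-04, -1.64010532e-03,  1.31084343e-04,
        2.78080868e-04,  8.90174177e-04,  2.44243136e-03]), 'effort': array([-5.45967814e-04, -5.96443820e+01,  1.60769675e+00, -2.81194621e+01,
        1.24063640e-02,  9.39900521e-03,  2.20753498e-05]), 'tool_pos': array([ 6.74391015e-01, -3.07781115e-05,  2.30315242e-01]), 'orientation': array([-1.57264097e+00, -1.37921105e-04, -1.57082675e+00]), 'contact_force': array([ 0.56989658,  0.47257158, -1.22959629]), 'wrist_torque': array([-0.02602665,  0.00938002, -0.01099161]), 'width': 0.0853983086369768} 0.0187
scene [ 0.029555   -0.95928312  0.89731085] [ 0.78355736 -0.02226077 -0.50932967] [[471.99401266   0.         317.47639639]
 [  0.         471.99401266 240.05149531]
 [  0.           0.           1.        ]]
stand 0.61 [385.8, 244.1, 112.8, 98.1] [ 0.579 -0.552  0.096] [ 0.511 -0.606  0.004] [ 0.691 -0.445  0.196]
stand 0.31 [370.6, 266.7, 
[... 1905 characters left out ...]
 -0.107  0.   ] [ 0.65  -0.056  0.037]
shim_middle 0.62 [241.7, 163.5, 29.9, 17.2] [0.241 0.174 0.008] [0.217 0.153 0.   ] [0.306 0.265 0.04 ]
shim_long 0.77 [329.8, 221.7, 55.4, 17.6] [ 0.554 -0.148  0.006] [ 0.473 -0.168 -0.001] [ 0.618 -0.119  0.027]
tape_roll 0.75 [303.3, 263.5, 41.0, 39.3] [ 0.417 -0.366  0.023] [ 0.369 -0.408  0.001] [ 0.465 -0.309  0.027]
scent_rose 0.92 [356.1, 364.3, 15.7, 36.4] [ 0.462 -0.669  0.054] [ 0.446 -0.677 -0.   ] [ 0.481 -0.649  0.079]
pigment_red 0.96 [271.6, 283.7, 29.9, 39.1] [ 0.324 -0.448  0.054] [ 0.292 -0.465  0.004] [ 0.355 -0.401  0.059]
marker_red 0.74 [271.5, 265.1, 50.1, 4.7] [ 0.353 -0.287  0.015] [ 0.295 -0.296  0.005] [ 0.423 -0.275  0.021]
```

```bash
python3 - <<'E'
import cv2
a=cv2.imread("pics/scene.png")[150:400,160:510]
cv2.imwrite("pics/a1.png",cv2.resize(a,(798,570),interpolation=cv2.INTER_CUBIC))
E
```

```text
(no output)
```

View pics/a1.png

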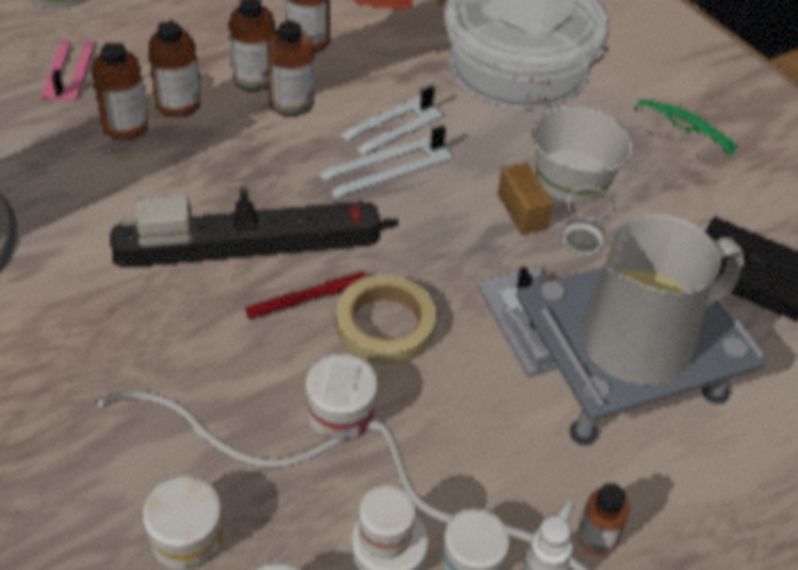

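```bash
python3 - <<'E'
from h import *
o=[-np.pi/2,0,-np.pi/2]
im=[]
for i,p in enumerate([(0.57,-0.13,0.27),(0.55,-0.36,0.30)]):
    r.goto(p,o); r.hold(0.2); s,P=snap("wrist",f"w{i}"); np.savez(f"w{i}.npz",P=P,c=s["color"])
    print(s["origin"],s["orientation"],s["intrinsics"][0],r.get_state()["time"],r.get_state()["contact_force"])
    for k in "stand shoe shim_short shim_middle shim_long".split():
        for c in r.cut_out(k,"wrist")[:2]:
            q=P[c["pixels"]&(s["range_z"]>0)]; print(k,round(c["conf"],2),c["extent"],np.percentile(q,[2,50,98],0).round(3).tolist())
    im.append(s["color"][:,:,::-1])
cv2.imwrite("pics/a2.png",cv2.resize(np.hstack(im),(800,300)))
E
```

```text
[ 0.57034677 -0.0618283   0.41240267] [-2.64109495e-01 -2.35608678e-04  3.44127305e-03] [403.13425058   0.         319.38759054] 2.075 [ 0.12263653 -0.58947612  1.0591159 ]
shoe 0.71 [283.1, 386.0, 69.9, 30.4] [[0.534, -0.386, 0.002], [0.568, -0.37, 0.01], [0.605, -0.357, 0.012]]
shoe 0.7 [219.1, 179.2, 155.3, 53.1] [[0.469, -0.165, 0.002], [0.554, -0.141, 0.006], [0.621, -0.118, 0.038]]
shim_short 0.67 [307.7, 407.8, 16.2, 6.7] [[0.559, -0.386, 0.013], [0.567, -0.385, 0.015], [0.573, -0.383, 0.016]]
shim_middle 0.68 [269.1, 114.2, 140.6, 59.8] [[0.529, -0.105, 0.0], [0.6, -0.073, 0.006], [0.651, -0.053, 0.038]]
shim_long 0.55 [215.8, 180.8, 158.0, 50.9] [[0.468, -0.165, 0.002], [0.554, -0.141, 0.006], [0.621, -0.118, 0.038]]
[ 0.55054386 -0.29115342  0.44279145] [-0.26363161 -0.00086901  0.00425812] [403.13425058   0.         319.38759054] 3.5 [0.64545101 0.04921558 0.08888022]
stand 0.91 [271.8, 260.5, 210.2, 167.6] [[0.515, -0.571, 0.036], [0.59, -0.488, 0.076], [0.687, -0.433, 0.189]]
stand 0.57 [289.1, 184.2, 82.8, 112.7] [[0.52, -0.453, 0.007], [0.563, -0.391, 0.01], [0.602, -0.359, 0.033]]
shoe 0.6 [285.2, 188.3, 89.0, 111.2] [[0.519, -0.458, 0.005], [0.564, -0.392, 0.01], [0.603, -0.359, 0.033]]
shim_short 0.74 [305.1, 209.8, 50.8, 60.8] [[0.538, -0.442, 0.013], [0.565, -0.404, 0.016], [0.586, -0.384, 0.049]]
```

View pics/a2.png

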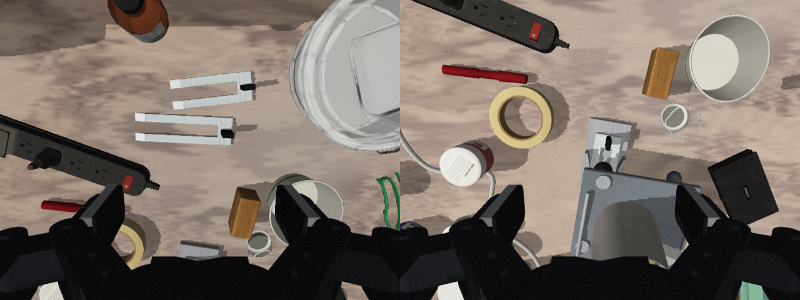

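```bash
python3 - <<'E'
from h import *
def rect(q):
    c,(w,h),a=cv2.minAreaRect((q[:,:2]*1000).astype(np.float32)); return np.round(c,1),round(w,1),round(h,1),round(a,2)
D=np.load("w0.npz");P=D["P"]
for n,(x0,y0,w,h) in dict(mid=(265,110,150,68),long=(210,176,170,60)).items():
    q=P[y0:y0+h,x0:x0+w].reshape(-1,3)
    f=q[(q[:,2]>.030)]; b=q[(q[:,2]>.0035)&(q[:,2]<.012)]
    print(n,len(b),rect(b),"fin",len(f),rect(f[f[:,2]>.034]),np.median(f[:,2]), f[f[:,2]>.034].mean(0))
D=np.load("w1.npz");P=D["P"];q=P[170:330,260:400].reshape(-1,3)
q=q[(q[:,0]>.5)&(q[:,0]<.63)&(q[:,1]>-.47)&(q[:,1]<-.34)]
for a,b in((.004,.012),(.012,.02),(.02,.028),(.028,.036),(.042,.056),(.06,.085)):
    t=q[(q[:,2]>a)&(q[:,2]<b)]; print(a,b,len(t),np.median(t[:,2]).round(4),t[:,:2].mean(0).round(4),rect(t))
q=P.reshape(-1,3);q=q[(abs(q[:,2]-.074)<.006)&(q[:,1]>-.62)&(q[:,1]<-.35)&(q[:,0]>.48)&(q[:,0]<.72)];print("plate",rect(q),q[:,2].mean())
np.save("plate.npy",q)
cv2.imwrite("pics/a3.png",cv2.resize(D["c"][170:310,250:420,::-1],None,fx=4.4,fy=4.2,interpolation=cv2.INTER_CUBIC))
E
```

```text
mid 3655 (array([590.1, -79.4]), 125.9, 46.2, 6.73) fin 236 (array([610.4, -70.4]), 10.3, 81.2, 85.13) 0.038272395507161494 [ 0.62863862 -0.07101485  0.10791786]
long 4013 (array([ 544.9, -141.8]), 46.5, 158.3, 87.23) fin 230 (array([ 590.4, -108.7]), 17.3, 100.5, 32.93) 0.038223393494914715 [ 0.60382071 -0.12580398  0.1226396 ]
0.004 0.012 2935 0.0101 [ 0.564  -0.3938] (array([ 561.8, -418.2]), 115.1, 73.9, 80.45)
0.012 0.02 1570 0.0162 [ 0.5627 -0.4111] (array([ 562.1, -415.8]), 108.5, 70.9, 80.32)
0.02 0.028 101 0.0249 [ 0.5685 -0.4219] (array([ 563.1, -424.3]), 56.2, 61.1, 36.68)
0.028 0.036 416 0.0324 [ 0.5595 -0.4298] (array([ 559.5, -427.3]), 63.5, 64.3, 34.59)
0.042 0.056 144 0.0478 [ 0.5656 -0.3939] (array([ 565.7, -394.3]), 17.7, 8.0, 79.36)
0.06 0.085 4046 0.0744 [ 0.5724 -0.4499] (array([ 575.1, -447.9]), 44.5, 109.8, 89.67)
plate (array([ 607.4, -519.1]), 160.2, 189.5, 80.46) 0.07462835766819148
```

View pics/a3.png

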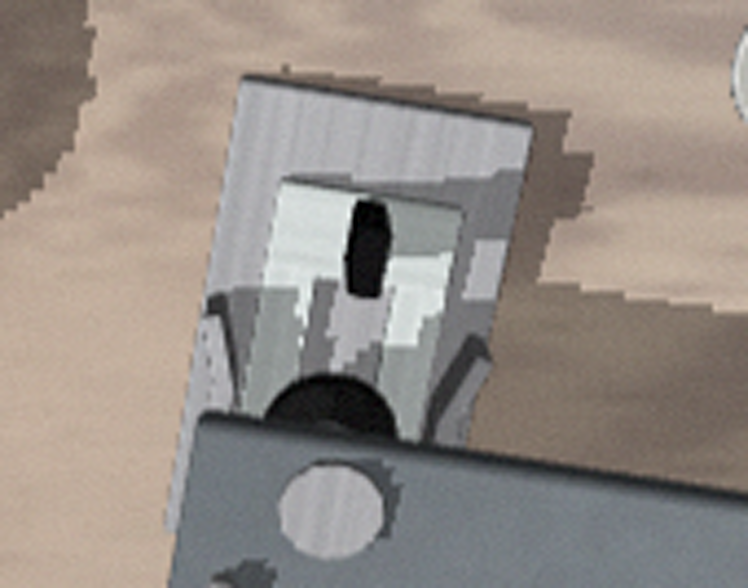

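```bash
python3 - <<'E'
from h import *
def rect(q):
    c,(w,h),a=cv2.minAreaRect((q[:,:2]*1000).astype(np.float32)); return np.round(c,1),round(w,1),round(h,1),round(a,2)
P=np.load("w0.npz")["P"]
for n,(x0,y0,w,h) in dict(mid=(265,110,150,68),long=(210,176,170,60)).items():
    q=P[y0:y0+h,x0:x0+w].reshape(-1,3); f=q[(q[:,2]>.034)&(q[:,2]<.042)]; print(n,len(f),rect(f))
q=P.reshape(-1,3); t=q[(q[:,0]>.62)&(q[:,0]<.75)&(q[:,1]>-.16)&(q[:,1]<.05)&(q[:,2]>.05)]
for z in(.05,.07,.09,.11,.13): 
    u=t[(t[:,2]>z)&(t[:,2]<z+.02)]; 
    if len(u): print("tub",z,len(u),u.min(0).round(3))
P=np.load("w1.npz")["P"];q=P.reshape(-1,3)*1000
print("cap",P[291,325])
a=np.radians(80.45); ey=np.array([np.cos(a),np.sin(a)]); ex=np.array([ey[1],-ey[0]])
S=np.array([565.7,-394.3])-86*ey; print("S",S)
L=np.c_[(q[:,:2]-S)@ex,(q[:,:2]-S)@ey,q[:,2]]
fl=L[(abs(L[:,0])<60)&(L[:,1]>20)&(L[:,1]<140)]
for y in range(50,126,6):
    t=fl[abs(fl[:,1]-y)<3]; g=t[(t[:,2]>7)&(t[:,2]<12.5)]; s=t[(t[:,2]>14)&(t[:,2]<18)]; w=t[(t[:,2]>26)&(t[:,2]<36)]
    F=lambda v:(len(v),*(np.percentile(v[:,0],[1,99]).round(1) if len(v)>5 else ()),np.median(v[:,2]).round(1) if len(v) else 0)
    print(y,"floor",F(g),"shim",F(s),"wall",F(w), "wallL",F(w[w[:,0]<0]),"wallR",F(w[w[:,0]>0]))
g=fl[(fl[:,2]>7)&(fl[:,2]<12.5)&(abs(fl[:,0])<30)];print("floor far",np.percentile(g[:,1],[98,99,99.8]))
s=fl[(fl[:,2]>14)&(fl[:,2]<18)&(abs(fl[:,0])<20)&(fl[:,1]>80)];print("shim tail",np.percentile(s[:,1],[95,98,99.5]))
pl=L[(abs(L[:,2]-74)<4)&(abs(L[:,0])<40)&(L[:,1]<70)];print("plate edge",np.percentile(pl[:,1],[98,99.5]))
j=L[(L[:,2]>120)&(L[:,2]<215)&(L[:,0]>-80)&(L[:,0]<150)&(L[:,1]>-150)&(L[:,1]<60)];print("jug",np.percentile(j,[1,99],0).round())
E
```

```text
mid 183 (array([642.3, -73.2]), 17.7, 8.0, 6.33)
long 161 (array([ 613.8, -144.5]), 7.9, 17.8, 89.63)
tub 0.05 165 [ 0.704 -0.101  0.05 ]
tub 0.07 12715 [ 0.697 -0.141  0.073]
tub 0.09 243 [ 0.705 -0.126  0.09 ]
tub 0.11 228 [ 0.743 -0.035  0.111]
tub 0.13 547 [ 0.742 -0.037  0.13 ]
cap [ 0.55698392 -0.44613962  0.07817669]
S [ 551.43189141 -479.10814275]
50 floor (132, np.float64(-36.3), np.float64(27.5), np.float64(10.1)) shim (126, np.float64(-25.4), np.float64(28.0), np.float64(16.1)) wall (118, np.float64(-32.8), np.float64(32.5), np.float64(32.0)) wallL (60, np.float64(-33.1), np.float64(-0.1), np.float64(32.4)) wallR (58, np.float64(0.5), np.float64(32.6), np.float64(31.9))
56 floor (152, np.float64(-36.3), np.float64(29.5), np.float64(10.1)) shim (130, np.float64(-26.7), np.float64(30.0), np.float64(16.3)) wall (60, np.float64(-35.0), np.float64(34.6), np.float64(31.9)) wallL (29, np.float64(-35.0), np.float64(-29.0), np.float64(31.9)) wallR (31, np.float64(28.8), np.float64(34.6), np.float64(31.9))
62 floor (202, np.float64(-36.1), np.float64(36.0), np.float64(10.3)) shim (1
[... 1469 characters left out ...]
9)) wall (0, 0) wallL (0, 0) wallR (0, 0)
104 floor (361, np.float64(-35.9), np.float64(35.9), np.float64(10.2)) shim (0, 0) wall (0, 0) wallL (0, 0) wallR (0, 0)
110 floor (373, np.float64(-35.9), np.float64(36.1), np.float64(10.1)) shim (0, 0) wall (0, 0) wallL (0, 0) wallR (0, 0)
116 floor (381, np.float64(-35.9), np.float64(35.8), np.float64(10.0)) shim (0, 0) wall (0, 0) wallL (0, 0) wallR (0, 0)
122 floor (22, np.float64(-34.2), np.float64(29.8), np.float64(8.3)) shim (0, 0) wall (0, 0) wallL (0, 0) wallR (0, 0)
floor far [118.72691132 118.97311904 119.21129106]
shim tail [95.24530276 95.58016706 95.70175844]
plate edge [48.49403797 49.21614786]
jug [[ -3. -45. 121.]
 [ 98.   4. 198.]]
```

```bash
cat >> h.py <<'E'
TH=np.radians(80.45); ey=np.array([np.cos(TH),np.sin(TH)]); S=np.array([.55143,-.47911])
def rpy(th): return [-np.pi/2,0,th]
def pos(y,z): return [*(S+y*ey),z]
def F():  # push reaction along +y' , lateral, z
    f=np.mean([(r.hold(0.02),r.get_state()["contact_force"])[1] for _ in range(2)],0)
    return np.array([f[:2]@ey, f[:2]@[ey[1],-ey[0]], f[2]])
E
python3 - <<'E'
from h import *
for d in (0,np.pi,-np.pi):
    for n,p,th in(("mid",[.6423,-.0732,.011],np.radians(6.5)),("long",[.6138,-.1445,.011],np.radians(-2.5)),("pre",pos(.222,.2),TH),("home",pos(.118,.028),TH),("homeL",pos(.15,.034),TH)):
        q=r.solve_ik(p,rpy(th+d)); print(d,n,None if q is None else np.round(q,2))
print(r.get_state()["time"])
E
```

```text
0 mid [ 0.17  0.7  -0.22  1.76  0.21  0.71  1.53]
0 long [ 0.26  0.68 -0.17  1.8   0.17  0.68  1.52]
0 pre [ 0.85  0.56 -0.76  1.63  0.42  1.12  2.96]
0 home [ 0.96  0.83 -0.72  1.65  0.66  0.93  2.96]
0 homeL [ 0.88  0.78 -0.65  1.68  0.58  0.89  2.96]
3.141592653589793 mid [-0.19  0.71  0.3   1.78 -0.31  0.69 -1.19]
3.141592653589793 long [-0.11  0.7   0.34  1.83 -0.35  0.67 -1.19]
3.141592653589793 pre [ 0.21  0.46  0.15  1.68 -0.08  1.02  0.22]
3.141592653589793 home [ 0.38  0.71  0.14  1.69 -0.13  0.75  0.41]
3.141592653589793 homeL [ 0.33  0.69  0.13  1.72 -0.12  0.74  0.36]
-3.141592653589793 mid [-0.19  0.71  0.3   1.78 -0.31  0.69 -1.19]
-3.141592653589793 long [-0.11  0.7   0.34  1.83 -0.35  0.67 -1.19]
-3.141592653589793 pre [ 0.21  0.46  0.15  1.68 -0.08  1.02  0.22]
-3.141592653589793 home [ 0.38  0.71  0.14  1.69 -0.13  0.75  0.41]
-3.141592653589793 homeL [ 0.33  0.69  0.13  1.72 -0.12  0.74  0.36]
3.75
```

```bash
cat >> h.py <<'E'
def grasp(xy,deg):
    o=rpy(np.radians(deg)+np.pi)
    r.goto([*xy,.10],o); r.gripper_to(.03); r.move_linear([*xy,.011],velocity=.12); r.hold(.1)
    r.gripper_to(0.0); st=r.get_state(); print("grip",st["width"],st["tool_pos"],st["contact_force"],st["time"])
    r.move_linear([*xy,.16],velocity=.2)
E
python3 - <<'E'
from h import *
grasp([.6423,-.0732],6.5)
s,P=snap("wrist"); t,Q=snap("scene")
cv2.imwrite("pics/a4.png",np.hstack([cv2.resize(s["color"],(400,300)),cv2.resize(t["color"][120:300,230:470],(400,300))])[:,:,::-1])
np.savez("g.npz",P=P,Q=Q)
print(r.get_state())
E
```

```text
grip 0.0066527769237771355 [ 0.64300016 -0.07330414  0.0118737 ] [-1.07867399  0.85648904  5.48659768] 7.2083
{'time': 8.2, 'joint_positions': array([-0.2354607 ,  0.52083805,  0.35030448,  1.71452952, -0.21176213,
        0.94694554, -1.26029092]), 'joint_velocities': array([ 0.00317552,  0.00116851,  0.00140028, -0.00476171, -0.00054896,
        0.00252654,  0.0009257 ]), 'effort': array([ 1.28613276e-02, -5.77985752e+01,  6.82339132e+00, -2.55109262e+01,
        2.72304250e-02,  5.54177212e-02,  7.91599432e-04]), 'tool_pos': array([ 0.64108895, -0.07298811,  0.15810212]), 'orientation': array([-1.5712286 , -0.00329166, -3.02804482]), 'contact_force': array([-0.63434746,  0.05778257, -1.23298825]), 'wrist_torque': array([ 0.02315096, -0.0716785 , -0.02027521]), 'width': 0.006889723861103463}
```

View pics/a4.png

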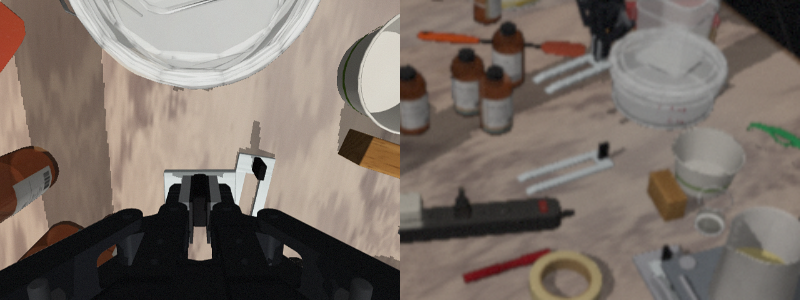

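```bash
python3 - <<'E'
from h import *
g=np.load("g.npz"); T=np.array([.64109,-.07299,.1581])
th=np.radians(6.5); y=np.array([np.cos(th),np.sin(th)]); x=np.array([y[1],-y[0]])
for k in "PQ":
    q=g[k].reshape(-1,3); d=q-T; L=np.c_[d[:,:2]@x,d[:,:2]@y,d[:,2]]*1000
    t=L[(abs(L[:,0])<35)&(L[:,1]>-140)&(L[:,1]<25)&(L[:,2]>-25)&(L[:,2]<4)]
    if k=="P": t=t[t[:,1]>2]
    print(k,len(t),np.percentile(t,[1,5,50,95,99],0).round(1).tolist())
    if k=="Q":
        u=t[t[:,1]<-20]
        A=np.c_[u[:,1],u[:,0],np.ones(len(u))]; print("z fit",np.linalg.lstsq(A,u[:,2],rcond=None)[0]); print(cv2.minAreaRect(u[:,:2].astype(np.float32)))
print(r.get_state()["tool_pos"])
E
```

```text
P 1944 [[-23.3, 2.2, -9.8], [-21.9, 2.9, -8.8], [-1.0, 8.4, -5.5], [20.3, 9.9, -0.0], [21.7, 10.7, 3.6]]
Q 417 [[-21.6, -116.5, -13.7], [-19.6, -111.6, -12.7], [9.9, -53.4, -8.4], [26.3, 0.1, -4.9], [27.5, 7.9, 0.4]]
z fit [ 1.21351107e-02  4.28367849e-03 -7.99505453e+00]
((3.6919326782226562, -69.03690338134766), (97.18216705322266, 51.64801025390625), 89.15199279785156)
[ 0.64108895 -0.07298811  0.15810212]
```

```bash
cat >> h.py <<'E'
def pre(L,z):  # nose at y'=104, tcp height z
    r.goto(pos(L+.104,.19),rpy(TH+np.pi)); r.move_linear(pos(L+.104,z),velocity=.12); r.hold(.3)
    return loc()
def loc():
    p=r.get_state()["tool_pos"]; d=p[:2]-S
    return np.array([d@[ey[1],-ey[0]],d@ey,p[2]])*1000
E
python3 - <<'E'
from h import *
l=pre(.118,.0305); print("tcp shoe frame x,y,z",l,"nose y",l[1]-118,r.get_state()["time"],F())
s,P=snap("side"); q=P.reshape(-1,3)*1000; d=q[:,:2]-S*1000
L=np.c_[d@[ey[1],-ey[0]],d@ey,q[:,2]]
for a,b in((125,150),(150,175),(175,200)):
  t=L[(abs(L[:,0])<35)&(L[:,1]>a)&(L[:,1]<b)&(L[:,2]>13)&(L[:,2]<35)]; print(a,len(t),np.percentile(t[:,0],[2,98]),np.median(t[:,2]))
im=s["color"][180:340,290:470,::-1]
cv2.imwrite("pics/a5.png",cv2.resize(im,(675,600),interpolation=cv2.INTER_CUBIC))
E
```

```text
tcp shoe frame x,y,z [1.59341058e-01 2.22009153e+02 3.08169836e+01] nose y 104.00915327672848 11.2833 [ 0.35702308 -0.12575399 -1.53925082]
125 67 [-22.8089707   21.81473727] 25.400081427048416
150 67 [-23.0385646   21.29284229] 25.057844802479966
175 66 [-23.51104522  21.91045172] 24.98265781540815
```

View pics/a5.png

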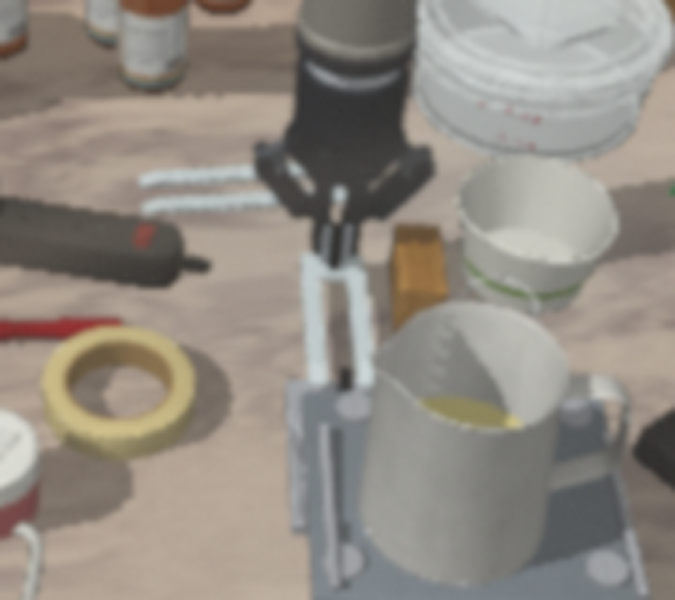

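```bash
cat >> h.py <<'E'
def slide(Ls,z0,z1,fmax=20):
    r.hold(.1); b=F(); log=[]
    r.move_linear(pos(Ls+.075,z0),velocity=.08)
    for y in list(np.arange(.060,.009,-.006))+[.006,.004]:
        r.move_linear(pos(Ls+y,z1),velocity=.05); f=F()-b; log.append((round(loc()[1]-Ls*1000,1),*f.round(1)))
        if abs(f[0])>fmax or abs(f[2])>25 or abs(f[1])>15: print("ABORT"); break
    for l in log: print(*l)
    print(r.get_state()["time"],loc()); return b
E
python3 - <<'E'
from h import *
b=slide(.118,.0305,.0290); np.save("b.npy",b)
E
```

```text
59.9 0.8 -0.0 0.6
53.6 0.0 -0.0 0.0
47.5 0.5 1.1 0.1
41.6 0.1 -0.1 0.0
35.6 0.5 0.2 0.3
29.6 0.0 0.6 -0.3
23.5 1.1 -0.9 -0.3
17.5 0.2 0.2 -0.4
11.5 -0.2 0.5 -0.2
5.6 0.7 0.5 0.2
4.0 0.7 0.1 -0.4
15.4833 [-1.15194457e-02  1.21956218e+02  2.90158025e+01]
```

```bash
cat >> h.py <<'E'
def home(Ls,z,b,df=4,fmax=20):
    f0=(F()-b)[0]
    for y in np.arange(.003,-.0035,-.0007):
        r.move_linear(pos(Ls+y,z),velocity=.02); f=F()-b; print(round(loc()[1]-Ls*1000,2),f.round(1))
        if f[0]-f0>df or f[0]>fmax: break
    print(r.get_state()["time"])
E
python3 - <<'E'
from h import *
home(.118,.029,np.load("b.npy"))
E
```

```text
3.0 [ 0.4 -0.1 -0.6]
2.25 [ 0.2  0.2 -0.7]
1.54 [ 0.1  1.  -0.7]
0.86 [0.1 0.3 0.2]
0.18 [ 0.7 -0.1  0.1]
-0.57 [0.2 0.3 0.3]
-1.22 [ 0.2 -0.2 -0.2]
-1.48 [ 1.8 -0.1  0.1]
-1.6 [ 5.  -0.4  1.5]
18.0667
```

```bash
python3 - <<'E'
from h import *
r.move_linear(pos(.118-.0013,.0283),velocity=.02); print(F()-np.load("b.npy"))
r.gripper_to(.03); r.hold(.15); r.move_linear(pos(.118-.0013,.12),velocity=.2)
print(r.get_state()["time"])
s,P=snap("wrist"); q=P.reshape(-1,3)*1000; d=q[:,:2]-S*1000
L=np.c_[d@[ey[1],-ey[0]],d@ey,q[:,2]]
for a,b in((107,130),(77,97)):
  t=L[(abs(L[:,0])<12)&(L[:,1]>a)&(L[:,1]<b)&(L[:,2]>36)&(L[:,2]<62)];
  if len(t): print("fin",cv2.minAreaRect(t[:,:2].astype(np.float32)),np.median(t[:,2]))
grasp([.6138,-.1445],-2.6)
l=pre(.150,.0365); print(l,r.get_state()["time"])
t,Q=snap("side"); q=Q.reshape(-1,3)*1000; d=q[:,:2]-S*1000
L=np.c_[d@[ey[1],-ey[0]],d@ey,q[:,2]]
for a,b in((107,130),(77,97)):
  u=L[(abs(L[:,0])<12)&(L[:,1]>a)&(L[:,1]<b)&(L[:,2]>48)&(L[:,2]<62)]; print("fin side",len(u),np.median(u,0) if len(u) else 0)
for a,b in((110,135),(135,160),(160,185),(185,210),(210,235)):
  u=L[(abs(L[:,0])<35)&(L[:,1]>a)&(L[:,1]<b)&(L[:,2]>24)&(L[:,2]<36)]; print(a,len(u),np.percentile(u[:,0],[2,98]) if len(u)>4 else 0,np.median(u[:,2]))
im=np.hstack([cv2.resize(s["color"],(400,300)),cv2.resize(t["color"][200:320,300:460],(400,300),interpolation=cv2.INTER_CUBIC)])
cv2.imwrite("pics/a6.png",im[:,:,::-1])
E
```

```text
[2.99789485 0.75705684 0.29882827]
19.4583
fin ((0.12326765060424805, 117.577392578125), (7.744134902954102, 17.795639038085938), 0.5381776690483093) 53.930802633986005
fin ((0.00600743293762207, 86.15534210205078), (7.781888961791992, 17.968435287475586), 0.2880043089389801) 47.79695369621906
grip 0.006862849267628619 [ 0.61450682 -0.14464981  0.01188237] [-1.02150427  0.36801076  6.186469  ] 22.45
[2.14119135e-01 2.53988586e+02 3.68623206e+01] 26.35
fin side 20 [ -0.59726994 115.31442947  53.70269943]
fin side 7 [-1.76603465 87.60542376 48.22550828]
110 79 [-23.09738789  20.3213061 ] 30.129120104229855
135 70 [-22.92934784  22.08602569] 31.384423672375647
160 67 [-21.60783493  21.47436697] 30.877821781602922
185 64 [-23.16335731  21.66911284] 30.80674872889533
210 56 [-22.15483414  21.56829103] 31.699527022570617
```

View pics/a6.png

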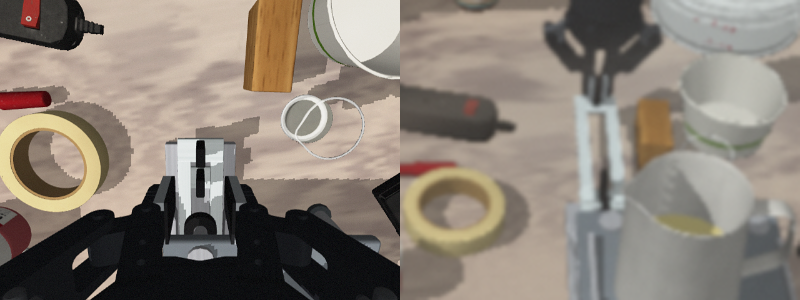

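```bash
python3 - <<'E'
from h import *
b=slide(.150,.0365,.0346,fmax=22); np.save("b.npy",b)
E
```

```text
59.9 0.5 -0.5 0.8
53.6 0.5 0.0 0.9
47.5 0.6 -0.3 0.3
41.6 0.7 -0.4 0.8
35.6 -0.1 0.2 -0.6
30.7 3.9 -0.8 -0.5
23.3 1.2 0.6 -1.7
18.4 3.6 0.8 -0.6
12.3 4.6 0.3 -0.5
5.9 4.1 0.7 -1.6
4.4 5.7 -0.2 -0.9
30.5167 [-9.02702397e-02  1.54392442e+02  3.44815509e+01]
```

```bash
python3 - <<'E'
from h import *
home(.150,.0346,np.load("b.npy"),df=5,fmax=16)
E
```

```text
3.47 [ 6.   0.2 -0.7]
2.81 [ 5.6 -0.4 -0.5]
2.13 [ 5.9 -0.  -0.5]
1.44 [ 5.6 -0.2 -0.5]
0.72 [ 5.9  0.1 -0.4]
0.05 [ 5.4 -0.5 -0.8]
-0.7 [ 5.6 -0.1 -0.2]
-1.4 [ 5.5 -0.5 -0.9]
-1.6 [ 6.1 -0.3 -0.3]
-1.63 [ 7.7 -1.1  0.2]
33.3833
```

```bash
python3 - <<'E'
from h import *
r.gripper_to(.03); r.hold(.2); r.move_linear(pos(.150-.0016,.13),velocity=.2); r.hold(.5)
print(r.get_state()["time"],r.get_state()["contact_force"])
s,P=snap("wrist"); t,Q=snap("side"); 
q=P.reshape(-1,3)*1000; d=q[:,:2]-S*1000
L=np.c_[d@[ey[1],-ey[0]],d@ey,q[:,2]]
for a,b in((139,161),(107,130),(77,97)):
  u=L[(abs(L[:,0])<12)&(L[:,1]>a)&(L[:,1]<b)&(L[:,2]>42)&(L[:,2]<66)]; print("fin",cv2.minAreaRect(u[:,:2].astype(np.float32)),np.median(u[:,2]))
u=L[(abs(L[:,0])<22)&(abs(L[:,0])>12)&(L[:,1]>95)&(L[:,1]<150)&(L[:,2]>20)&(L[:,2]<36)]; print("top z, slope",np.polyfit(u[:,1],u[:,2],1),np.median(u[:,2]))
# plate tilt and place
p0=np.load("plate.npy")*1000
q=Q.reshape(-1,3); q=q[(abs(q[:,2]-.074)<.008)&(q[:,1]>-.62)&(q[:,1]<-.42)&(q[:,0]>.50)&(q[:,0]<.70)]*1000
for n,v in(("before",p0),("after",q)):
    c=np.linalg.lstsq(np.c_[v[:,:2],np.ones(len(v))],v[:,2],rcond=None)[0]; print(n,len(v),c[:2],cv2.minAreaRect(v[:,:2].astype(np.float32)))
im=np.hstack([cv2.resize(s["color"],(400,300)),cv2.resize(t["color"][200:365,300:520],(400,300),interpolation=cv2.INTER_CUBIC)])
cv2.imwrite("pics/a7.png",im[:,:,::-1])
E
```

```text
35.0583 [0.41596027 0.79765912 0.04217541]
fin ((-0.09932327270507812, 149.36984252929688), (7.590292453765869, 17.822546005249023), 0.5854426026344299) 59.83179719175776
fin ((-0.1284332275390625, 117.32196044921875), (18.40230369567871, 7.780155658721924), 89.80500030517578) 53.8133186430125
fin ((0.19722414016723633, 86.12312316894531), (7.505216121673584, 17.889097213745117), 0.04212198033928871) 47.971569359519016
top z, slope [-1.79882470e-03  2.84175593e+01] 28.18091810756561
before 12207 [-0.00212919 -0.0087864 ] ((607.3672485351562, -519.1450805664062), (160.19424438476562, 189.53030395507812), 80.45992279052734)
after 2428 [0.00368522 0.01013656] ((605.87548828125, -521.684326171875), (161.66433715820312, 189.6709747314453), 80.16871643066406)
```

View pics/a7.png

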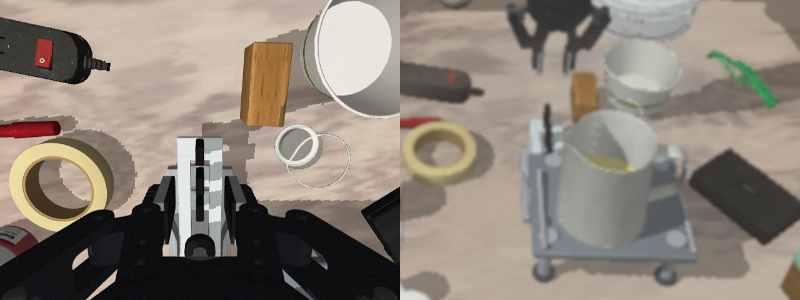

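```bash
python3 - <<'E'
from h import *
r.goto((0.55,-0.36,0.30),[-np.pi/2,0,-np.pi/2]); r.hold(.3); s,P=snap("wrist")
q=P.reshape(-1,3);q=q[(abs(q[:,2]-.074)<.006)&(q[:,1]>-.62)&(q[:,1]<-.35)&(q[:,0]>.48)&(q[:,0]<.72)]*1000
for v in(np.load("plate.npy")*1000,q):
    c=np.linalg.lstsq(np.c_[v[:,:2],np.ones(len(v))],v[:,2],rcond=None)[0]; print(len(v),c[:2],v[:,2].mean(),cv2.minAreaRect(v[:,:2].astype(np.float32)))
st=r.get_state(); print(st["time"],st["contact_force"])
E
```

```text
12207 [-0.00212919 -0.0087864 ] 74.62835766819147 ((607.3672485351562, -519.1450805664062), (160.19424438476562, 189.53030395507812), 80.45992279052734)
9770 [ 0.00186296 -0.00784847] 74.69298443814195 ((607.4734497070312, -519.265625), (160.22988891601562, 189.76805114746094), 80.4520492553711)
36.2417 [0.53295098 0.6399733  0.10385439]
```

Measured from the same camera pose as before, the stand hasn't moved (about 0.1 mm) and its tilt is essentially the same (changed by at most about 0.004 rad). I'm handing in.

```bash
python3 -c "
from station import r
print(r.hand_in())"
```

```text
the job is handed in; nothing more can be done
None
```

I slid in both the middle and the longest shim, each home against the stop, then let go and handed the job in at about 36 s.

- **Middle shim:** it went in loose, with about 1 N of push or less, so the foot still did not bear. It stopped with a soft touch of about 5 N.
- **Longest shim:** it wedged under the foot, dragging with about 4 to 6 N. The push was under 8 N when it met the stop.
- **Shims home:** the fins stood 86.1, 117.3 and 149.4 mm from the stop; the nominal figures are 86, 118 and 150. The fin tops were 48, 54 and 60 mm above the bench, so the shims lie flat in a stack.
- **Stand:** it moved about 0.1 mm, and its tilt changed by no more than about 0.004 rad between two views from the same camera pose.
- **Bystanders:** I planned the path clear of them, and none looked disturbed in the last pictures. I did not measure their positions again.

**Not confirmed:**
- I could not read the foot's force on the shims directly. That it bears is inferred from the drag on the longest shim.
- A plane fit to the side camera's last picture showed about 0.01 rad of plate tilt, with the opposite sign to the wrist camera's reading. I put this down to calibration and relied on the before-and-after comparison instead.

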